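Crack open the ink cage for the gas reading

ROBOT

A 6-joint arm with a two-finger parallel gripper is mounted at the origin on the work surface. World frame = base frame: x ahead of the robot, y to its left, z up, the work surface at z = 0. Lengths are in m, angles in rad, forces in N, time in s.
With the tool pointing down it reaches from about 0.375 to 0.9 m from the base axis. Payload 3.1 kg.
Tool frame: the origin (TCP) lies on the centre line of the jaws, within the pads' length; the fingertips stand 22 mm ahead of it and the grasp point (between the pads) lies 3 mm ahead of it; z points along the fingers, x is the direction in which the jaws open and shut, and the axes are right-handed (so a half turn about z gives the same grasp; the last joint's range is limited). The gripper opens to 87 mm and grips with 3 to 60 N. Pads are 19 mm wide; open, the fingers measure 117 mm over their backs; the gripper's body (75 mm by 190 mm) begins 51 mm behind the grasp point.
Start: joints at [-1.464, 0.527, 1.433, -0, 1.181, -0.178], TCP at [0.176, -0.6, 0.245] pointing down, gripper open.
Joint ranges: [-3.08, 3.08], [-0.75, 2.2], [0.22, 2.44], [-1.43, 4.57], [0, 2.65], [-2.85, 2.85]. Speed limits (rad/s): [2.79, 2.79, 3.14, 3.14, 3.14, 3.14].

INTERFACE

Orientations are given as a unit quaternion [x, y, z, w].
In Python, from rig import robot, camera, order gives the robot as it stands.
- The arm moves only by the shell command python3 -m pendant 'ROWS' [OPENING] [FORCE]. ROWS is JSON, a list of rows, each a list of 2 entries, a list of its own where there are three numbers: the shift along the tool's x, y, z in mm, then the turn about the tool's z in degrees. A call has 1 to 8 rows; each row shifts and turns the commanded pose from where the row before left it, along the tool's axes as they then stand; what a row does not reach is not made up. A row lasts 1/8 s, in which the tool goes at most 62.5 mm and 10.7 degrees, less where a joint would pass 70% of its speed; a pose out of reach is approached as far as the arm can. A call with a gripper value outside its range is refused whole. OPENING is the finger opening in mm, from 0 to 87, set as the call begins (- or left out, the last holds). The fingers move at their own pace and stop on an object; FORCE is the grip in N (left out, the last holds). Time passes only in rows, so rows that do not move let the fingers close. It gives the time, the measured TCP pose, the force and the opening at its end, in the units of the state.
- robot.get_obs(): the state, without advancing time (a new reading comes with each control period).
- camera(name): name is "side" or "top"; returns a dict with "pixels" (420x560x3 uint8, blue, green, red), "mtx" (3x3 intrinsics, pixels), "k1" (the pictures are not rectified: a ray, as slopes to the right and down, at radius r is drawn at 1 + k1 r^2 times it, then the intrinsics apply), "R" (3x3) and "t" (3): a world point X has camera coordinates R X + t. Camera axes: x right, y down, z forward; pixel columns grow to the right and rows downward; lengths in m; the calibration is good to about 2 mm. A picture is of the moment at which its call begins. There is no depth.
- order.hand_in(): hands the job in, once; it reports no verdict.
The state is a dict: "time": time; "q": joint angles; "joint_velocities": joint speeds; "joint_torque": joint torques, N m; "position": TCP position; "tool_rot": TCP orientation; "ft_force": force on the tool from outside, world axes, zero at the start; "moment": the same for the moment, N m; "grip_width": finger opening in m.
Only numpy, scipy, OpenCV 4.12 (cv2) and the standard library are available. Lean on these libraries where they do the work, as an engineer would, in place of code of your own. Each camera call takes 0.05 s, during which the arm holds its last target. There are 200 camera calls.

TASK

The gas meter on its tripod is waiting to sample the air of the ink cage. The cage's barrel bolt sags and its worn neck has dropped behind the bent-up lip of the keeper: take the red knob, lift the bolt over the lip while you pull it right back out of the keeper, without forcing it, then pull the self-closing gate ajar by the knob until its free edge is roughly 13 cm out. Finish while still gripping the knob and holding the gate still at that opening; leave everything else on the bench where it stands.

Things in the scene. Friction and masses are not known exactly. Their poses are not given: they have to be found in the camera images.
- cage: Fixed grey wire-mesh ink cage, 391 mm long, 260 deep, 240 high. Origin on the bench under its front face; x points into the cage (-x straight out of the front), y along the front from hinge post (hinge line at y = -178 mm) to latch post (inner edge y = +136 mm), z up. Its yellow gate is 308 mm wide from hinge line to free edge, 15 to 220 mm high, outer face at x = 0 when shut.
- gate_hinge (a point): Point on the gate's vertical hinge line, 200 mm above the bench, in the plane of the gate's outer face; turns with the gate: x into the cage, y along the gate to its free edge (308 mm away), z up.
- gate (a joint): Gate angle, rad: 0 shut, grows as the free edge swings out of the front (to the cage's -x; anticlockwise seen from above), up to 1.2. A spring closes it: about 1.0 N m at 0, 1.4 N m at 0.4 rad (5 to 7 N at the knob); it shuts if let go. At 0.43 rad the free edge is some 130 mm out. While the bolt is in the keeper the free edge has under 10 mm of play.
- gate_edge (a point): Free vertical edge of the gate, 200 mm above the bench, in the plane of its outer face, 308 mm from the hinge line.
- knob_grip (a point): Grip point on the axis of the bolt's red knob, a round stem 14 mm thick standing 50 mm out of the bolt, with a 22 mm disc at its end. Point 36 mm out from the bolt's axis, 56 mm from the gate's face, 196 mm above the bench at the start; pads up to 22 mm wide fit centred on it, closing along the bolt. x: along the stem to the gate; y: along the bolt to the keeper. Cage roof 44 mm higher.
- bolt_draw (a joint): How far the bolt is drawn back along the gate towards the hinge, m: 0 fully shot, 0.044 fully back (stop). Starts at 0 to 0.004. Not lifted, it jams on the lip at about 0.007; it must stay lifted until 0.024, where its tip leaves the keeper. Drag about 2 N; it stays where it is left.
- bolt_lift (a joint): How far the bolt is lifted, rad, nodding about its tail 75 mm behind the knob: 0 sagging (start; its weight, about 2.5 N at the knob, drops it back), 0.05 level, 0.11 upper stop. It clears the lip from about 0.042 (knob raised 3.2 mm); at the upper stop the knob is raised 8 mm.
- bolt: Steel barrel bolt, 16 mm thick and 165 mm long, with its red knob 75 mm from its tail; its underside is worn to a neck 14 mm long and about 7 mm deep just behind the 13 mm long nose. Origin at its tail on the axis, y along the bolt towards the tip, x towards the gate.
- bolt_tip (a point): End of the bolt's nose, on its axis.
- keeper: Brass strap keeper on the latch post, 16 mm wide along the bolt, its bridge 34 mm in front of the post; origin and axes as those of the cage. A tongue at its lower mouth, on the gate's side, is bent up into a 4 mm thick lip, which stands in the bolt's neck.
- keeper_mouth (a point): Top of the keeper's bent-up lip, on its gate side, under the bolt's axis, 190 mm above the bench.
- gas_meter: Blue gas meter on a black mini tripod, 240 mm high, feet on a 170 mm circle, thin steel probe 85 mm long at its front, pointing at the cage; stands about 320 mm in front of the cage, outside the gate's swing. Origin under its middle. Leave alone.
- tape_roll: Yellow roll of tape lying on the back of the cage roof, 100 mm across, 24 mm high; origin centre of its underside. Leave alone.
- ink_green: Round steel ink tin with a green band, 80 mm across, 85 mm high; origin centre of its underside. Leave alone.
- ink_orange: Round steel ink tin with an orange band, 80 mm across, 85 mm high; origin centre of its underside. Leave alone.
- squeegee: Wooden squeegee with green blade lying flat, 240 x 50 x 34 mm; origin under its handle's middle. Leave alone.
- spray_bottle: White spray bottle with red head, 68 mm across, 190 mm high; origin centre of its underside. Leave alone.

How it is judged:
By the outcome, as a careful person would: the job done as asked, in the order asked, and still so for the second after the job is handed in, while the arm keeps its last pose, push and grip.
It also fails if it takes over 38 s, if anything falls off the work surface, if the arm or the gripper's body presses on something with over 40 N, if the wrist force passes 120 N, or if a joint passes its speed limit or range.

## Working session

There is one attempt and no reset: what is moved stays moved. The work goes in short steps, Python scripts to look and compute and a shell command to move; the robot and the scene stay as the last step left them, time stands still between calls to the robot, and variables do not carry over. Pictures are saved under pics/ and viewed, about 8 in all and at most 12, crops included, and the job is handed in when it is done.

```bash
mkdir -p pics; python3 - <<'E'
from rig import robot,camera
import cv2
for n in("side","top"):
    c=camera(n); cv2.imwrite(f"pics/{n}0.png",c["pixels"]); print(n,c["mtx"].tolist(),c["k1"],c["R"].tolist(),c["t"].tolist(), (-c["R"].T@c["t"]).tolist())
o=robot.get_obs();print(o)
E
```

```text
side [[485.2685511317117, 0.0, 285.02038802175633], [0.0, 485.2685511317117, 202.42623432030803], [0.0, 0.0, 1.0]] 0.04807164059700963 [[-0.8245718877563472, -0.5656548222808317, 0.010762153705212406], [-0.4472376522321747, 0.6400654231669901, -0.6247357333240305], [0.3464962977403746, -0.5199527633319228, -0.7807620889590573]] [0.4320810831638556, 0.33492920365874274, 1.078614111913775] [0.13233906864791048, 0.590860533895519, 1.0467331258277717]
top [[544.0369709850394, 0.0, 286.8415016638328], [0.0, 544.0369709850394, 208.61051460628633], [0.0, 0.0, 1.0]] -0.13213292974960542 [[0.0181542935193148, -0.9998350287038672, 0.0005805200703042142], [-0.9901083236724798, -0.018058468687895925, -0.13913805770931523], [0.13912558722710572, 0.0019511753856951304, -0.9902728229600808]] [-0.021497907680642754, 0.5627553801636402, 1.678169516480426] [0.32410274597060906, -0.014606263784898975, 1.7401588350189396]
{'time': 0.1, 'q': array([-1.46353418e+00,  5.28396897e-01,  1.43374917e+00,  2.81930838e-06,
        1.18140527e+00, -1.78533933e-01]), 'joint_velocities': array([-0.00026077, -0.00150005, -0.0028523 ,  0.00175791, -0.00116752,
        0.00157969]), 'joint_torque': array([-8.11877853e-04, -4.40988278e+01, -1.77149820e+01,  6.35174126e-02,
        5.33663901e-02, -3.20375909e-05]), 'position': array([ 0.17614355, -0.59903372,  0.24366284]), 'tool_rot': array([ 8.00599484e-01, -5.99199055e-01, -6.66432850e-04, -7.17620463e-04]), 'ft_force': array([0.35089598, 0.05589437, 0.1877376 ]), 'moment': array([ 0.0073764 , -0.00413841, -0.02695069]), 'grip_width': 0.08730903084587693}
```

View pics/side0.png

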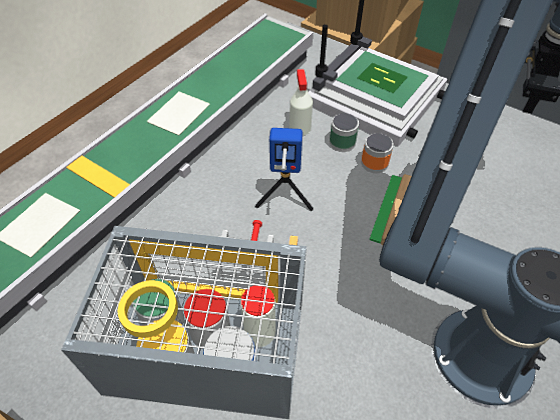

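View pics/top0.png

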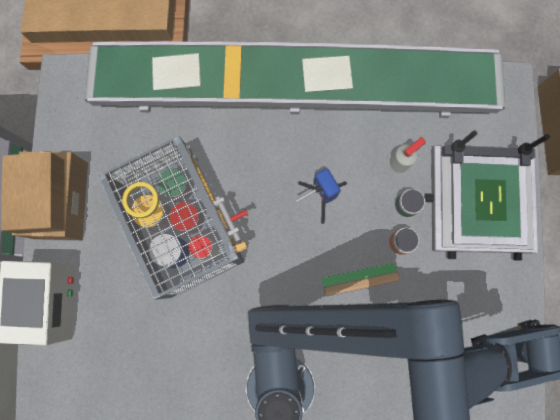

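```bash
python3 - <<'E'
import cv2
s=cv2.imread("pics/side0.png")[205:305,90:315]; t=cv2.imread("pics/top0.png")[130:300,95:265]
cv2.imwrite("pics/s1.png",cv2.resize(s,None,fx=3.5,fy=3.5,interpolation=cv2.INTER_CUBIC))
cv2.imwrite("pics/t1.png",cv2.resize(t,None,fx=3.5,fy=3.5,interpolation=cv2.INTER_CUBIC))
E
```

```text
(no output)
```

View pics/s1.png

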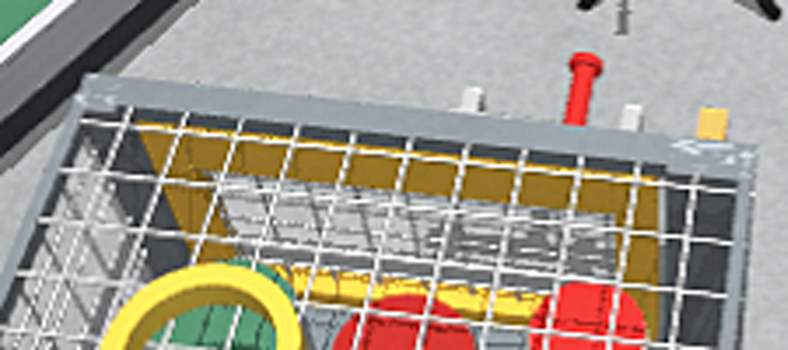

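View pics/t1.png

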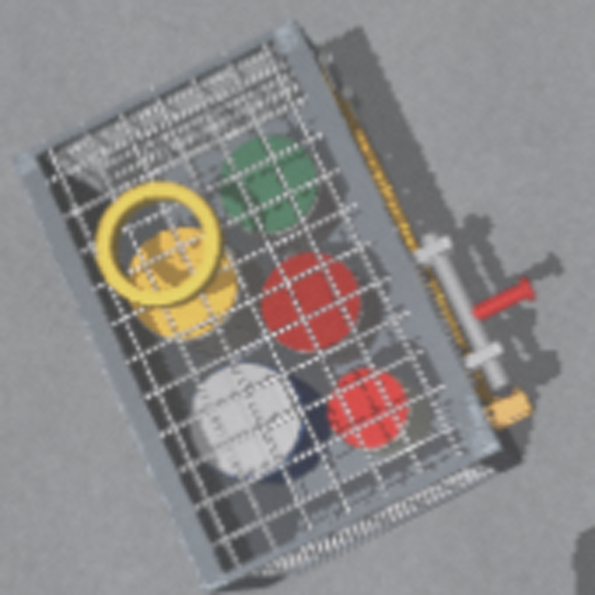

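```bash
cat > h.py <<'E'
import numpy as np, cv2
from rig import robot,camera
from scipy.optimize import least_squares
def proj(c,X):
    D=np.array([c["k1"],0,0,0,0.])
    return cv2.projectPoints(np.atleast_2d(X).astype(float),cv2.Rodrigues(c["R"])[0],c["t"],c["mtx"],D)[0][:,0]
def ray(c,p):
    D=np.array([c["k1"],0,0,0,0.])
    n=cv2.undistortPoints(np.array([[p]],float),c["mtx"],D)[0,0]
    return -c["R"].T@c["t"], c["R"].T@np.array([n[0],n[1],1])
def atz(c,p,z):
    o,d=ray(c,p); return o+d*(z-o[2])/d[2]
def tri(cs,ps):
    return least_squares(lambda X:np.concatenate([proj(c,X)[0]-p for c,p in zip(cs,ps)]),[.5,.2,.2])
E
python3 - <<'E'
from h import *
S,T=camera("side"),camera("top")
f=lambda p,o:np.array(p)/3.5+o-0.36
s=lambda *p:f(p,[90,205]); t=lambda *p:f(p,[95,130])
cor=[(T,t(290,20),0,-.1955),(T,t(499,447),0,.1955),(T,t(20,158),.26,-.1955),(T,t(210,590),.26,.1955),(S,s(88,74),0,-.1955),(S,s(755,147),0,.1955)]
for c,p,x,y in cor: print(atz(c,p,.24).round(4))
def W(v,P): 
    c,s_=np.cos(v[2]),np.sin(v[2]); return np.array([v[0]+c*P[0]-s_*P[1],v[1]+s_*P[0]+c*P[1],P[2]])
r=least_squares(lambda v:np.concatenate([proj(c,W(v,[x,y,.24]))[0]-p for c,p,x,y in cor]),[.6,.2,2.],loss='soft_l1')
print(r.x,r.fun.round(2))
v=r.x; c,s_=np.cos(v[2]),np.sin(v[2]); inv=lambda X:np.array([c*(X[0]-v[0])+s_*(X[1]-v[1]),-s_*(X[0]-v[0])+c*(X[1]-v[1]),X[2]])
k=tri([S,T],[s(585,66),t(531,289)]); print("disc",k.x,k.fun.round(2),inv(k.x))
for n,p,z in[("disc",(531,289),.196),("stembase",(477,312),.196),("keeper",(510,408),.2),("boltax_tail",(437,255),.196)]:
    X=atz(T,t(*p),z); print(n,X.round(4),inv(X).round(4))
np.save("cage.npy",v); print("yaw deg",np.degrees(v[2]))
E
```

```text
[0.7408 0.305  0.24  ]
[0.3967 0.1226 0.24  ]
[0.6227 0.5227 0.24  ]
[0.2792 0.3477 0.24  ]
[0.7392 0.3015 0.24  ]
[0.3937 0.1232 0.24  ]
[0.56833636 0.21132649 2.05003491] [ 1.22 -0.34  0.5   0.7  -3.23  0.23 -1.57  1.5  -0.88 -0.62  0.05 -0.97]
disc [0.52928673 0.1046899  0.19089163] [ 0.03  0.01 -0.02 -0.03] [-0.07661765  0.08382107  0.19089163]
disc [0.5285 0.1042 0.196 ] [-0.0767  0.0847  0.196 ]
stembase [0.5087 0.1479 0.196 ] [-0.0288  0.0821  0.196 ]
keeper [0.4304 0.1183 0.2   ] [-0.019   0.1653  0.2   ]
boltax_tail [0.5553 0.1824 0.196 ] [-0.0196  0.0249  0.196 ]
yaw deg 117.45834837428946
```

```bash
python3 -m pendant '[[[0,0,-20],-10.1],[[0,0,-20],-10.1],[[0,0,-20],-10.1],[[0,0,-20],-10.1],[[0,0,-20],-10.1],[[0,0,-20],-10.1],[[0,0,-20],-10.1],[[0,0,-20],-10.1]]' 65
python3 -m pendant '[[[0,0,0],-10.1],[[0,0,0],-10.1],[[0,0,0],0]]'
cat >> h.py <<'E'
from scipy.spatial.transform import Rotation as Ro
v=np.load("cage.npy")
def W(P):
    c,s=np.cos(v[2]),np.sin(v[2]); return np.array([v[0]+c*P[0]-s*P[1],v[1]+s*P[0]+c*P[1],P[2]])
def togo(P,yawdeg):
    "tool-axis shift (mm) and turn (deg) to bring the grasp point to world P, tool x at world yaw"
    o=robot.get_obs(); R=Ro.from_quat(o["tool_rot"]).as_matrix(); g=o["position"]+.003*R[:,2]
    a=np.degrees(np.arctan2(R[1,0],R[0,0]))
    print("t",round(o["time"],2),"shift",(1e3*R.T@(P-g)).round(1),"turn",round(-(yawdeg-a),2),"F",o["ft_force"].round(1),"w",round(o["grip_width"]*1e3,1),"q",o["q"].round(2),"tilt",R[:,2].round(3),"g",g.round(4))
E
python3 - <<'E'
from h import *
k=W([-.056,.0835,.196]);print(k,np.degrees(v[2])-90); togo(k,np.degrees(v[2])-90)
E
```

```text
time: 1.2
position: [0.1762, -0.5993, 0.4049]
tool_rot: [0.998, 0.065, -0.0, -0.0]
ft_force: [-0.1, 0.6, -0.4]
grip_width: 0.0649
time: 1.58
position: [0.1762, -0.5994, 0.4043]
tool_rot: [0.972, 0.236, 0.0, -0.0]
ft_force: [-0.0, -0.0, 0.1]
grip_width: 0.0653
[0.52006475 0.12313295 0.196     ] 27.458348374289457
t 1.57 shift [ 636.5 -484.8  205.7] turn -0.2 F [-0.  -0.   0.1] w 65.3 q [-1.46  0.4   1.21  0.    1.53 -1.94] tilt [-0.     0.001 -1.   ] g [ 0.1762 -0.5994  0.4013]
```

```bash
for i in 1; do python3 -m pendant '[[[40,-30.3,0],0],[[40,-30.3,0],0],[[40,-30.3,0],0],[[40,-30.3,0],0],[[40,-30.3,0],0],[[40,-30.3,0],0],[[40,-30.3,0],0],[[40,-30.3,0],0]]'; done
python3 -m pendant '[[[40,-30.3,0],0],[[40,-30.3,0],0],[[40,-30.3,0],0],[[40,-30.3,0],0],[[40,-30.3,0],0],[[40,-30.3,0],0],[[40,-30.3,0],0],[[36,-30.3,0],0]]'
python3 -m pendant '[[[0,0,30],-0.2],[[0,0,30],0],[[0,0,30],0],[[0,0,0],0]]'
python3 - <<'E'
from h import *
k=W([-.056,.0835,.196]); togo(k,np.degrees(v[2])-90)
S,T=camera("side")["pixels"],camera("top")["pixels"]
cv2.imwrite("pics/c2.png",np.hstack([cv2.resize(a,(390,390),interpolation=cv2.INTER_CUBIC) for a in (S[170:300,190:320],T[150:280,170:300])]))
E
```

```text
time: 2.58
position: [0.3493, -0.2357, 0.4046]
tool_rot: [0.972, 0.235, 0.0, 0.0]
ft_force: [0.4, -0.6, -1.0]
grip_width: 0.0649
time: 3.58
position: [0.5187, 0.125, 0.4044]
tool_rot: [0.972, 0.235, 0.0, 0.0]
ft_force: [0.4, 0.6, 0.4]
grip_width: 0.0649
time: 4.08
position: [0.5164, 0.1233, 0.3123]
tool_rot: [0.971, 0.237, -0.003, -0.001]
ft_force: [-0.7, 0.8, -0.3]
grip_width: 0.0649
t 4.08 shift [  3.8   2.2 113.3] turn -0.01 F [-0.7  0.8 -0.3] w 64.9 q [ 0.02  0.33  1.58  0.    1.24 -0.46] tilt [-0.006 -0.    -1.   ] g [0.5163 0.1233 0.3093]
```

View pics/c2.png

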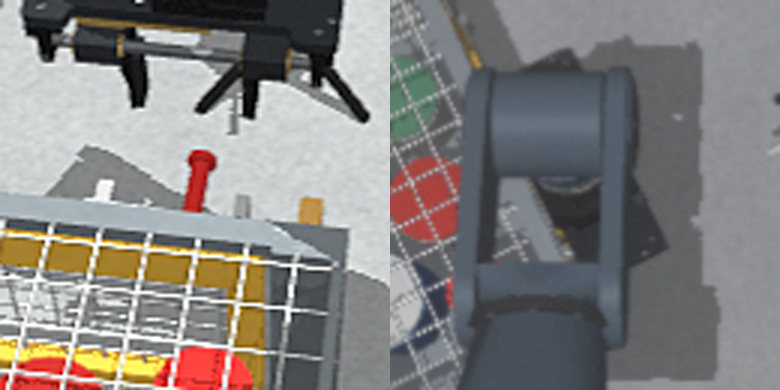

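```bash
python3 -m pendant '[[[0,0,0],0],[[0,0,20],0],[[0,0,20],0],[[0,0,0],0],[[0,0,0],0]]'
python3 - <<'E'
from h import *
k=W([-.056,.0835,.196]); togo(k,np.degrees(v[2])-90)
E
```

```text
time: 4.8
position: [0.519, 0.1233, 0.2759]
tool_rot: [0.971, 0.238, 0.001, 0.0]
ft_force: [0.6, 0.6, 0.2]
grip_width: 0.065
t 4.8 shift [ 0.7  0.6 76.9] turn 0.1 F [0.6 0.6 0.2] w 65.0 q [ 0.02  0.37  1.63  0.    1.15 -0.46] tilt [ 0.003  0.    -1.   ] g [0.519  0.1233 0.2729]
```

```bash
python3 -m pendant '[[[0,0,20],0],[[0,0,20],0],[[0.7,0.6,20],0],[[0,0,16],0],[[0,0,0],0],[[0,0,0],0]]'
python3 - <<'E'
from h import *
k=W([-.056,.0835,.196]); togo(k,np.degrees(v[2])-90)
S,T=camera("side")["pixels"],camera("top")["pixels"]
cv2.imwrite("pics/c3.png",np.hstack([cv2.resize(a,(390,390),interpolation=cv2.INTER_CUBIC) for a in (S[190:270,220:300],T[170:250,200:280])]))
E
```

```text
time: 5.55
position: [0.52, 0.1232, 0.1998]
tool_rot: [0.971, 0.238, 0.001, 0.0]
ft_force: [0.6, -0.2, 0.9]
grip_width: 0.065
t 5.55 shift [0.  0.1 0.8] turn 0.11 F [ 0.6 -0.2  0.9] w 65.0 q [ 0.02  0.47  1.71  0.    0.96 -0.46] tilt [ 0.003  0.    -1.   ] g [0.52   0.1232 0.1968]
```

View pics/c3.png

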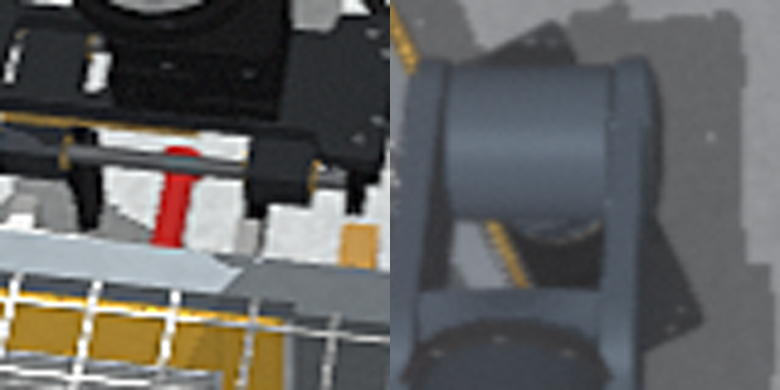

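```bash
python3 -m pendant '[[[0,0,0],0],[[0,0,0],0],[[0,0,0],0],[[0,0,0],0],[[0,0,0],0],[[0,0,0],0]]' 8 30
python3 - <<'E'
from h import *
k=W([-.056,.0835,.196]); togo(k,np.degrees(v[2])-90)
E
```

```text
time: 6.4
position: [0.5189, 0.1231, 0.1985]
tool_rot: [0.971, 0.238, -0.0, 0.0]
ft_force: [1.3, 0.0, -0.3]
grip_width: 0.0135
t 6.4 shift [ 1.1  0.5 -0.5] turn 0.12 F [ 1.3  0.  -0.3] w 13.5 q [ 0.02  0.47  1.71 -0.    0.96 -0.46] tilt [-0. -0. -1.] g [0.5189 0.1231 0.1955]
```

```bash
python3 -m pendant '[[[0,0,-2],0],[[0,0,-2],0],[[0,0,-1.7],0],[[0,0,0],0],[[0,0,0],0],[[0,0,0],0]]'
python3 - <<'E'
from h import *
k=W([-.056,.0835,.196]); togo(k,np.degrees(v[2])-90)
E
```

```text
time: 7.15
position: [0.5187, 0.123, 0.2041]
tool_rot: [0.971, 0.238, -0.0, -0.0]
ft_force: [1.1, -0.5, -6.3]
grip_width: 0.0129
t 7.15 shift [1.3 0.6 5.1] turn 0.12 F [ 1.1 -0.5 -6.3] w 12.9 q [ 0.02  0.46  1.7  -0.    0.98 -0.46] tilt [-0.001 -0.    -1.   ] g [0.5187 0.123  0.2011]
```

```bash
python3 -m pendant '[[[2,0,0],0],[[2,0,0],0],[[2,0,0],0],[[2,0,0],0],[[2,0,0],0],[[0,0,0],0],[[0,0,0],0]]'
python3 - <<'E'
from h import *
k=W([-.056,.0835,.196]); togo(k,np.degrees(v[2])-90)
E
```

```text
time: 8.02
position: [0.5281, 0.1279, 0.2043]
tool_rot: [0.971, 0.238, 0.0, -0.0]
ft_force: [-0.6, -0.1, -6.8]
grip_width: 0.0128
t 8.03 shift [-9.3  0.5  5.3] turn 0.11 F [-0.6 -0.1 -6.8] w 12.8 q [ 0.03  0.47  1.68  0.    0.99 -0.45] tilt [ 0.001  0.    -1.   ] g [0.5281 0.1279 0.2013]
```

```bash
python3 -m pendant '[[[4,0,0],0],[[4,0,0],0],[[4,0,0],0],[[4,0,0],0],[[4,0,0],0],[[4,0,0],0],[[3,0,0],0],[[0,0,0],0]]'
python3 -m pendant '[[[0,0,0],0],[[0,0,0],0]]'
python3 - <<'E'
from h import *
k=W([-.056,.0835,.196]); togo(k,np.degrees(v[2])-90)
E
```

```text
time: 9.02
position: [0.5524, 0.1405, 0.2043]
tool_rot: [0.971, 0.238, 0.001, -0.0]
ft_force: [1.2, -1.0, -6.9]
grip_width: 0.0132
time: 9.28
position: [0.5523, 0.1406, 0.2044]
tool_rot: [0.971, 0.238, 0.001, -0.0]
ft_force: [1.3, 0.8, -6.4]
grip_width: 0.0129
t 9.28 shift [-36.7   0.5   5.4] turn 0.1 F [ 1.3  0.8 -6.4] w 12.9 q [ 0.05  0.5   1.62  0.    1.02 -0.43] tilt [ 0.002  0.001 -1.   ] g [0.5523 0.1406 0.2014]
```

```bash
python3 -m pendant '[[[1,0,0],0],[[1,0,0],0],[[0,0,0],0],[[0,0,0],0]]'
python3 - <<'E'
from h import *
k=W([-.056,.0835,.196]); togo(k,np.degrees(v[2])-90)
E
python3 -m pendant '[[[1.25,4.77,0],-1.23],[[1.25,4.77,0],-1.23],[[1.25,4.77,0],-1.23],[[1.25,4.77,0],-1.23],[[0,0,0],0],[[0,0,0],0]]'
python3 - <<'E'
from h import *
k=W([-.056,.0835,.196]); togo(k,np.degrees(v[2])-90)
S,T=camera("side")["pixels"],camera("top")["pixels"]
cv2.imwrite("pics/c4.png",np.hstack([cv2.resize(a,(390,390),interpolation=cv2.INTER_CUBIC) for a in (S[190:290,210:310],T[150:280,170:300])]))
E
```

```text
time: 9.78
position: [0.5533, 0.141, 0.2042]
tool_rot: [0.971, 0.238, -0.0, 0.0]
ft_force: [0.1, -2.0, -6.7]
grip_width: 0.0133
t 9.78 shift [-37.7   0.5   5.2] turn 0.12 F [ 0.1 -2.  -6.7] w 13.3 q [ 0.05  0.51  1.61 -0.    1.03 -0.43] tilt [-0.001 -0.    -1.   ] g [0.5533 0.141  0.2012]
time: 10.52
position: [0.5664, 0.1279, 0.2039]
tool_rot: [0.96, 0.28, -0.001, -0.001]
ft_force: [-3.5, 4.6, -5.8]
grip_width: 0.0132
t 10.53 shift [-41.7 -20.9   5. ] turn 5.04 F [-3.5  4.6 -5.8] w 13.2 q [ 0.03  0.52  1.59  0.    1.04 -0.54] tilt [-0.002  0.002 -1.   ] g [0.5664 0.1279 0.2009]
```

View pics/c4.png

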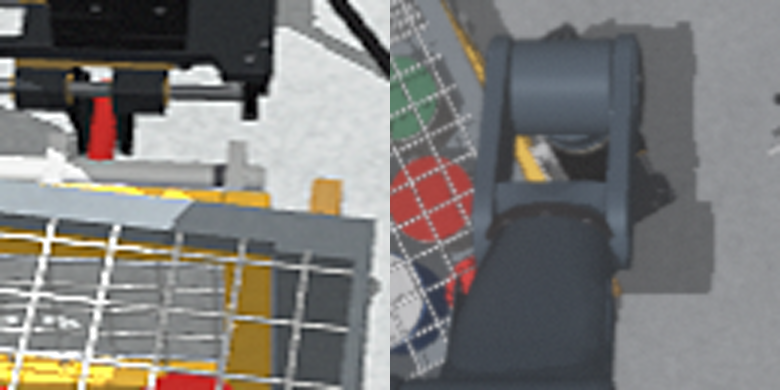

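```bash
python3 -m pendant '[[[1.25,4.77,0],-1.23],[[1.25,4.77,0],-1.23],[[1.25,4.77,0],-1.23],[[1.25,4.77,0],-1.23],[[1.25,4.77,0],-1.23],[[1.25,4.77,0],-1.23],[[1.25,4.77,0],-1.23],[[1.25,4.77,0],-1.23]]'
python3 -m pendant '[[[1.25,4.77,0],-1.23],[[1.25,4.77,0],-1.23],[[1.25,4.77,0],-1.23],[[1.25,4.77,0],-1.23],[[0,0,0],0],[[0,0,0],0]]'
cat >> h.py <<'E'
def gate():
    o=robot.get_obs(); R=Ro.from_quat(o["tool_rot"]).as_matrix(); g=o["position"]+.003*R[:,2]
    d=g-W([0,-.178,0]); c,s=np.cos(v[2]),np.sin(v[2]); x,y=c*d[0]+s*d[1],-s*d[0]+c*d[1]
    r=np.hypot(x,y); th=np.arctan2(-x,y)-np.arcsin(.056/r); print("r_gate",np.sqrt(r*r-.056**2),"gate angle",th,"edge out",.308*np.sin(th),"tool turn",np.arctan2(R[1,0],R[0,0])-(v[2]-np.pi/2))
E
python3 - <<'E'
from h import *
gate(); togo(W([-.056,.0835,.196]),np.degrees(v[2])-90)
S,T=camera("side")["pixels"],camera("top")["pixels"]
cv2.imwrite("pics/c5.png",np.hstack([cv2.resize(a,(390,390),interpolation=cv2.INTER_CUBIC) for a in (S[160:290,190:320],T[150:280,170:300])]))
E
```

```text
time: 11.62
position: [0.5968, 0.104, 0.2038]
tool_rot: [0.932, 0.362, -0.001, -0.002]
ft_force: [-3.9, 6.1, -5.0]
grip_width: 0.0129
time: 12.38
position: [0.6135, 0.094, 0.2036]
tool_rot: [0.916, 0.401, -0.001, -0.002]
ft_force: [-4.3, 6.9, -5.5]
grip_width: 0.0131
r_gate 0.22213168744965497 gate angle 0.3296455587895827 edge out 0.09970196902943564 tool turn 0.3460274134329284
t 12.38 shift [-42.  -88.3   5.1] turn 19.83 F [-4.3  6.9 -5.5] w 13.1 q [-0.03  0.57  1.48  0.    1.09 -0.86] tilt [-0.004  0.003 -1.   ] g [0.6135 0.094  0.2006]
```

View pics/c5.png

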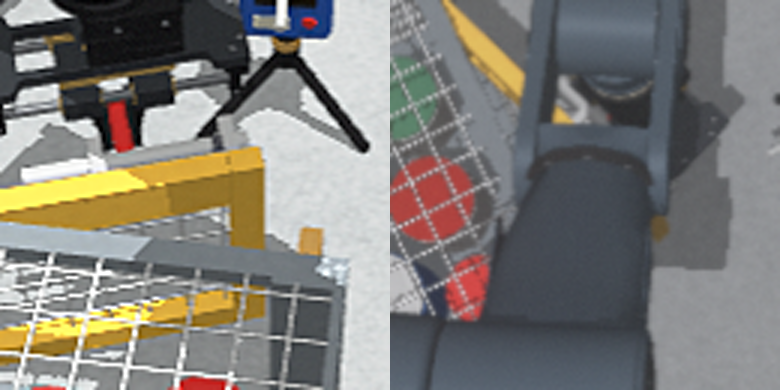

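```bash
python3 -m pendant '[[[1.25,4.6,0],-1],[[1.25,4.6,0],-1],[[1.25,4.6,0],-1],[[1.25,4.6,0],-1],[[1.25,4.6,0],-1],[[0,0,0],0],[[0,0,0],0],[[0,0,0],0]]'
python3 - <<'E'
from h import *
gate(); togo(W([-.056,.0835,.196]),np.degrees(v[2])-90)
S,T=camera("side"),camera("top")["pixels"]
for th in(.33,.4,.43,.46): print(th,proj(S,W([-.308*np.sin(th),-.178+.308*np.cos(th),.22])))
S=S["pixels"]; cv2.imwrite("pics/c6.png",np.hstack([cv2.resize(S[180:260,220:300],(400,400),interpolation=cv2.INTER_CUBIC),cv2.resize(T[140:280,180:320],(390,400),interpolation=cv2.INTER_CUBIC)]))
E
```

```text
time: 13.48
position: [0.6343, 0.084, 0.2036]
tool_rot: [0.898, 0.441, -0.002, -0.003]
ft_force: [-6.0, 6.3, -3.8]
grip_width: 0.013
r_gate 0.2217264997456065 gate angle 0.43015471078184897 edge out 0.12843951866637146 tool turn 0.43393481570814896
t 13.47 shift [ -38.9 -114.3    5.3] turn 24.86 F [-6.   6.3 -3.8] w 13.0 q [-0.04  0.59  1.43  0.    1.12 -0.96] tilt [-0.005  0.003 -1.   ] g [0.6343 0.084  0.2006]
0.33 [[271.57400742 208.3680511 ]]
0.4 [[269.36761922 200.80873299]]
0.43 [[268.23432689 197.66666826]]
0.46 [[266.99208568 194.58523804]]
```

View pics/c6.png

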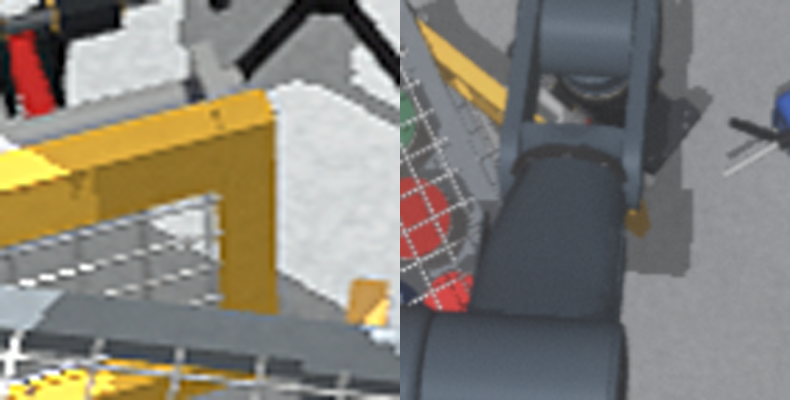

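```bash
python3 -m pendant '[[[0,0,0],0],[[0,0,0],0],[[0,0,0],0],[[0,0,0],0],[[0,0,0],0],[[0,0,0],0],[[0,0,0],0],[[0,0,0],0]]'
python3 - <<'E'
from h import *
from rig import order
gate(); print(order.hand_in())
E
```

```text
time: 14.58
position: [0.6343, 0.084, 0.2036]
tool_rot: [0.898, 0.441, -0.002, -0.002]
ft_force: [-6.0, 5.5, -4.1]
grip_width: 0.0131
r_gate 0.22174026227059013 gate angle 0.43019200308404315 edge out 0.1284499582431777 tool turn 0.43395668774027174
the job is handed in; nothing more can be done
None
```

I gripped the red knob, lifted the bolt about 5.6 mm and drew it back about 39 mm, clear of the keeper. I then swung the gate out and handed the job in at 14.6 s, still gripping the knob.

- **Gate opening:** the last checks put the gate at about 0.43 rad, with the free edge about 128 mm out. The angle worked out from the knob, the turn of the tool and the gate edge's row in the side picture agree to within about 0.01 rad.
- **Steadiness:** over the final second the tool position did not change. The grip stayed at 13 mm.
- **Force:** the highest wrist force I read was about 10 N, and there was no jam at the lip.
- **Disagreement:** the gate edge appeared about 5 px (some 8 mm) along the gate from where my fitted cage pose put it. That means the opening could be nearer 134 mm.
- **Not confirmed:** I did not check that the bolt reached its rear stop. I also did no separate final check of the other items; nothing seemed to touch them in the pictures I viewed.

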